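# Tilt the grinding-ball tray to 35 degrees, level it and clip it locked

## Robot

A 7-joint arm with a two-finger parallel gripper is mounted at the origin on a cart in front of the work surface, level with it; the furniture and walls round the work are solid. World frame = base frame: x ahead of the robot, y to its left, z up, the work surface at z = 0. Lengths are in m, angles in degrees, forces in N, time in s.
With the tool pointing down it reaches from about 0.35 to 0.775 m from the base axis. Payload 3.1 kg.
Tool frame: the origin (TCP) lies on the centre line of the jaws, within the pads' length; the fingertips stand 17 mm ahead of it and the grasp point (between the pads) lies 2 mm behind it (robot.tip_reach is the distance from the TCP to the fingertips, in m); z points along the fingers, y is the direction in which the jaws open and shut (so a half turn about z gives the same grasp; the last joint's range is limited). The gripper opens to 85 mm and grips with 20 to 120 N. Pads are 22 mm wide; open, the fingers measure 114 mm over their backs; the gripper's body (76 mm by 85 mm) begins 54 mm behind the grasp point. The pads swing forward as they close: fully open they stand 13 mm farther back than shut.
Start: joints at [69.23, 17.813, 0.802, 86.603, -0.252, 75.585, -1.558], TCP at [0.173, -0.522, 0.248] pointing down, gripper open.
Joint ranges: [-154.91, 154.91], [-16.99, 109.72], [-72.82, 74.43], [7.12, 147.25], [-82.49, 262.49], [11.32, 116.49], [-174.64, 174.64]. Speed limits (degrees/s): [159.86, 159.86, 180, 180, 180, 180, 180].

## Interface

Orientations are given as [roll, pitch, yaw] about the fixed x, y, z axes, in that order (R = Rz(yaw) Ry(pitch) Rx(roll)).
In Python, from station import robot, fingers, vision, workorder, recognise gives the robot as it stands. Calls block until the motion is done:
- robot.move_to(position, orientation): joint-space move of the TCP to a pose.
- robot.line_to(position, orientation=None, velocity=0.15, f_stop=None): straight line of the TCP; orientation=None keeps the orientation; velocity is the mean speed in m/s. With f_stop (N) it stops when the force on the tool has changed by that much, and returns True; else False.
- robot.move_j(angles): joint-space move.
- fingers.gripper_to(opening, force=None): opening from 0.0 (shut) to 1.0 (fully open); force is the grip in N (None keeps the last); returns when the fingers have stopped.
- robot.pause(seconds).
- robot.inverse_kinematics(position, orientation): joint angles nearest the present ones, or None.
- vision.grab_frame(name): name is "side" or "top"; returns the picture (400x640x3 uint8, red, green, blue); there is no depth.
- vision.calibration(name): a dict with "mtx" (3x3 intrinsics, pixels), "k1" (the pictures are not rectified: a ray, as slopes to the right and down, at radius r is drawn at 1 + k1 r^2 times it, then the intrinsics apply), "extrinsics" (4x4, takes a point from world to camera coordinates). Camera axes: x right, y up, looking along -z (the intrinsics and any distortion apply to the point x, -y, -z); pixel columns grow to the right and rows downward; lengths in m; the calibration is good to about 2 mm. A picture is of the moment at which its call begins. calibration takes no time and is no camera call.
A pose or a line that the arm cannot do raises robot.PlanningError and nothing moves.
- workorder.close_job(): hands the job in, once; it reports no verdict.
Trained networks look in the newest picture that a camera, given by its name, has taken for a name from the list of things; names that differ only in an ending like _2 or _b are one class to them, and where a whole thing is asked for, a point or a joint stands for the part that bears it (a point fixed in the world has none). Each returns a list of dicts, best first, with "p" (0 to 1); they miss things now and then, are a little off and sometimes report something else, mostly with a low value. They report only what shows in the picture. A call takes as long as a camera call. They do not tell look-alikes from the thing itself.
- recognise(label, camera): "rect" ([centre column, centre row, width, height] in pixels, round what is visible of it).
Readings, each from a call of its own:
- robot.current_time_s(): time.
- robot.current_joint_positions(): joint angles.
- robot.current_dq(): joint speeds.
- robot.current_joint_torque(): joint torques, N m.
- robot.current_tool_pos(): TCP position.
- robot.current_eef_rot(): TCP orientation.
- robot.current_contact_force(): force on the tool from outside, world axes, zero at the start.
- robot.current_torque(): the same for the moment, N m.
- robot.current_finger_gap(): opening from 0.0 (shut) to 1.0 (fully open).
Only numpy, scipy, OpenCV 4.12 (cv2) and the standard library are available. Lean on these libraries where they do the work, as an engineer would, in place of code of your own. Each camera call takes 0.05 s, during which the arm holds its last target.

## Task

The two steel grinding balls lie in the handle half of the blue tray: take its black handle, tilt the tray to about 35 degrees (the red line on the white side plate) and hold it there for two seconds so that both balls run over the white ridge into the trough, then lower it under control until it lies level again. Then squeeze the orange spring clip off its post and clip it centrally and well down over the two metal lugs at the tray's side, so that it pinches both and locks the tray. Do not spill the balls, do not tilt the tray beyond 45 degrees or let it drop, and leave the bottles where they stand.

Things in the scene. Friction and masses are not known exactly. Their poses are not given: they have to be found in the camera images.
- stand: fixed tilt stand, grey base 200 x 150 x 12 mm. Origin: centre of its underside. x runs from the tray's hinge end to its handle end, y towards the side with the two lugs, z up. The hinge axis is parallel to y at x = -75, z = +42 mm. White side plate with a red line at 35 degrees: x -35 to +25, y -58 to -62, top z = 110 mm
- tray (a joint): tilt of the tray about its hinge, rad: 0 = level, resting on its stop; grows as the handle end is lifted (0.61 = 35 degrees; mechanical stop at 1.0). The hinge is almost free: unsupported, the tray falls back to level
- tray_handle (a point): grip point of the handle: upright black plate rigid with the tray's far end wall, 8 mm thick along the tray's x, 34 mm wide along y; this point is on its mid-plane, 18 mm below its top, 28 mm above the tray's rim; with the tray level at x +79, y 0, z +100 mm in the stand's frame. A gripper on its flat faces must turn with the tray. Axes of the tray (x hinge to handle, z up from its floor)
- tray_trough (a point): centre of the trough's floor, at the tray's hinge end; axes of the tray. Blue tray 150 x 100 mm, walls 30 mm high, 6 mm thick, 0.35 kg. A white ridge 1.6 mm high crosses the floor 26 mm from this point towards the handle; a resting ball passes it only above about 27 degrees of tilt. A ball whose centre is less than 22 mm from here along x is in the trough
- ball_1_center (a point): centre of a steel ball, 22 mm in diameter, 44 g, starting in the handle half of the tray
- ball_2_center (a point): centre of the other, equal steel ball
- lock_point (a point): point midway between the outer faces of the two lugs, 10 mm below their tops, mid-length; axes of the stand. Lugs: two upright metal plates, each 4 mm thick (y) and 30 mm long (x), 2 mm apart, 10 mm over both; the inner moves with the tray, the outer is fixed. With the tray level their tops are level (z = 104 mm), 32 mm above the tray's rim
- clip: orange spring clip with two jaws below and two handles above, 24 mm wide along x; 70 g. Origin midway between the jaw tips, z up towards the handles, the jaws open along y. Pivot 45 mm above the tips; handles reach to 95 mm above them. It starts upright on its post, jaws pinching the post's plate
- clip_mouth (a point): point between the clip's rubber pads, 8 mm above the jaw tips; the pads are 16 mm high and flat against a 10 mm plate. Axes of the clip
- clip_grip (a point): place to squeeze the handles, midway between them, 80 mm above the jaw tips; close the gripper along the clip's y. On the post the handles are about 36 mm apart over their outer faces here, fully squeezed 25 mm. Full squeeze takes about 6 N per handle, then meets a stop (more force does no harm), and opens the jaws to about 20 mm
- clip_left (a joint): opening of one jaw, rad: 0 = empty and shut, 0.105 = pinching a 10 mm plate, 0.26 = fully squeezed open; the other jaw mirrors it
- post: fixed parking post of the clip: grey foot 70 x 60 x 12 mm with an upright white plate 30 mm long (x), 10 mm thick (y), top at z = 74 mm. Origin: centre of its underside. Fixed room obstacles: a white bench centrifuge 270 mm high behind the stand and to its left, a pipette carousel 330 mm high between the stand and the robot, a white cable trunking 100 mm high on the left
- red_bottle: loose bystander: glass bottle with a red cap, 55 mm in diameter, 103 mm tall; origin at the centre of its foot
- blue_bottle: loose bystander: glass bottle with a blue cap, 69 mm in diameter, 128 mm tall; origin at the centre of its foot
- wash_bottle: loose bystander near the post: white wash bottle, 69 x 110 mm with its bent spout, 206 mm tall; origin at the centre of its underside
Mind the look-alikes: they are no part of the job. Leave any green look-alike of the clip alone.

How it is judged:
By the outcome, as a careful person would: the job done as asked, in the order asked, and still so for the second after the job is handed in, with the robot touching nothing.
It also fails if it takes over 72 s, if anything falls off the work surface, if the arm or the gripper's body presses on something with over 40 N, if the wrist force passes 120 N, or if a joint passes its speed limit or range.

## Working session

There is one attempt and no reset: what is moved stays moved. The work goes in short steps, each a Python script; the robot and the scene stay as the last script left them, time stands still between calls to the robot, and variables do not carry over. Pictures are saved under pics/ and viewed, and the job is handed in when it is done.

```bash
ls; mkdir -p pics; python3 - <<'E'
from station import robot, fingers, vision, workorder, recognise
import cv2
for n in("side","top"):
    im=vision.grab_frame(n); cv2.imwrite(f"pics/{n}0.png",im[:,:,::-1])
    c=vision.calibration(n); print(n,c)
    for l in ("stand","tray","tray_handle","ball_1_center","clip","post","red_bottle","blue_bottle","wash_bottle"):
        try: print(l,[(d['rect'],round(d['p'],2)) for d in recognise(l,n)])
        except Exception as e: print(l,e)
print(robot.current_time_s(), robot.tip_reach)
E
```

```text
pics
side {'mtx': array([[437.73477377,   0.        , 322.71273803],
       [  0.        , 437.73477377, 199.32963895],
       [  0.        ,   0.        ,   1.        ]]), 'k1': 0.020161495577585762, 'extrinsics': array([[-0.93327713, -0.35914335,  0.00314013,  0.33882951],
       [ 0.23059056, -0.59246837,  0.77188679, -0.37288926],
       [-0.27535758,  0.72110837,  0.63575225, -0.56712644],
       [ 0.        ,  0.        ,  0.        ,  1.        ]])}
stand [([373.6, 260.5, 33.3, 54.7], 0.67)]
tray [([306.0, 247.2, 63.3, 97.1], 0.75), ([283.3, 145.8, 29.2, 75.3], 0.3)]
tray_handle [([308.1, 247.0, 63.9, 94.3], 0.93), ([328.6, 165.2, 18.3, 42.5], 0.64), ([304.8, 260.1, 93.3, 122.5], 0.59)]
ball_1_center [([304.9, 242.1, 10.8, 11.0], 0.41)]
clip [([376.9, 191.2, 19.6, 44.8], 0.75), ([331.0, 165.1, 18.8, 43.2], 0.62)]
post [([329.9, 193.9, 34.0, 40.3], 0.77)]
red_bottle [([374.1, 259.3, 32.0, 56.0], 0.96)]
blue_bottle [([284.8, 195.6, 34.0, 60.3], 0.64), ([308.4, 247.2, 70.1, 97.1], 0.61)]
wash_bottle [([284.5, 143.1, 30.4, 72.7], 0.98), ([319.8, 242.2, 10.9, 10.3], 0.44)]
top {'mt
[... 312 characters left out ...]
49519865],
       [-0.12208056,  0.01512649,  0.99240492, -1.08412875],
       [ 0.        ,  0.        ,  0.        ,  1.        ]])}
stand [([265.4, 214.5, 103.9, 84.4], 0.79)]
tray [([265.1, 210.9, 80.1, 58.5], 0.63)]
tray_handle [([263.1, 213.1, 78.4, 57.0], 0.77)]
ball_1_center [([282.2, 202.2, 9.8, 6.3], 0.52)]
clip [([368.4, 188.8, 21.2, 15.7], 0.6), ([325.6, 165.5, 32.9, 35.2], 0.58), ([373.8, 240.0, 15.4, 23.8], 0.55)]
post [([361.4, 198.7, 27.3, 31.8], 0.63)]
red_bottle [([281.6, 265.8, 25.3, 23.9], 0.92), ([325.6, 165.7, 33.4, 36.4], 0.46)]
blue_bottle [([325.2, 167.1, 34.6, 34.4], 0.67)]
wash_bottle [([366.4, 146.4, 50.9, 45.0], 0.71), ([281.2, 201.7, 10.6, 7.6], 0.28)]
1.0 0.017
```

```bash
python3 - <<'E'
import cv2
for n,(x,y,w,h) in {"side":(230,90,200,225),"top":(190,120,240,180)}.items():
    im=cv2.imread(f"pics/{n}0.png")
    cv2.imwrite(f"pics/{n}0z.png",cv2.resize(im[y:y+h,x:x+w],None,fx=800/w if n=="top" else 600/h,fy=800/w if n=="top" else 600/h,interpolation=cv2.INTER_CUBIC))
E
```

```text
(no output)
```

View pics/side0.png

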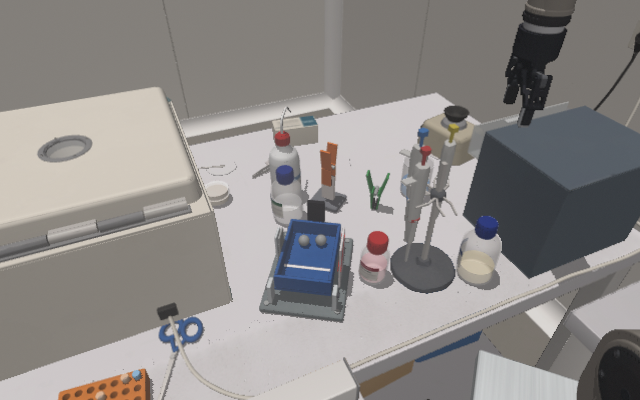

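View pics/top0.png

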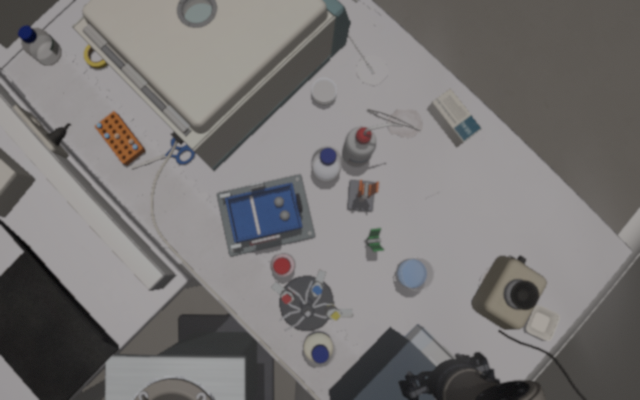

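View pics/side0z.png

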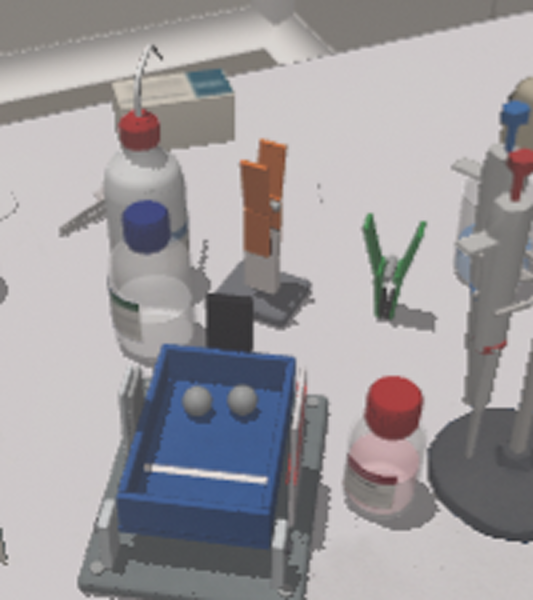

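View pics/top0z.png

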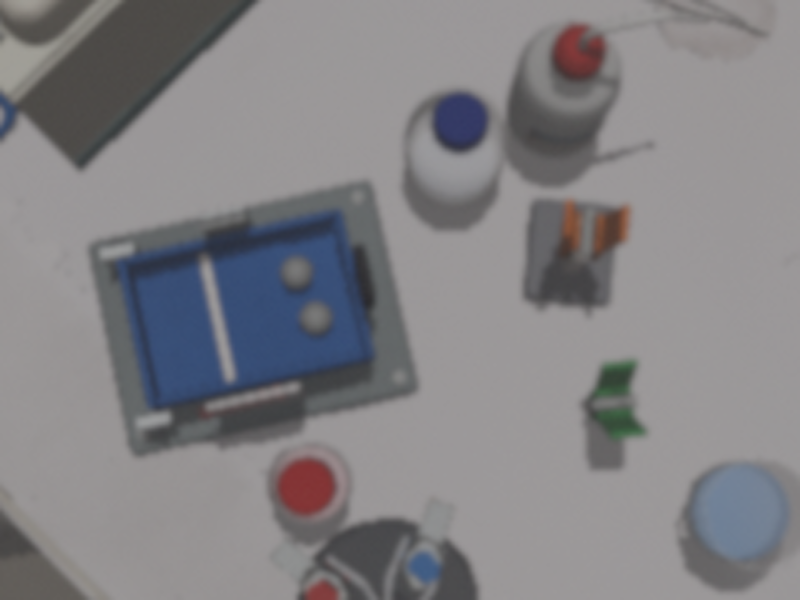

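```bash
cat > h.py <<'E'
import numpy as np, cv2
from scipy.spatial.transform import Rotation as R
from station import robot, fingers, vision, workorder, recognise
F=np.diag([1.,-1,-1])
def proj(P,n):
    c=vision.calibration(n);E=c["extrinsics"]
    rv=cv2.Rodrigues(F@E[:3,:3])[0]
    return cv2.projectPoints(np.asarray(P,float).reshape(-1,1,3),rv,F@E[:3,3],c["mtx"],np.array([c["k1"],0,0,0.]))[0].reshape(-1,2)
def at_z(px,n,z):
    c=vision.calibration(n);E=c["extrinsics"]
    u=cv2.undistortPoints(np.array(px,float).reshape(-1,1,2),c["mtx"],np.array([c["k1"],0,0,0.])).reshape(2)
    Rm=F@E[:3,:3];t=F@E[:3,3];o=-Rm.T@t;d=Rm.T@np.r_[u,1]
    return o+d*(z-o[2])/d[2]
def crop(im,x,y,w,h,s,name):
    cv2.imwrite(f"pics/{name}.png",cv2.resize(im[y:y+h,x:x+w],None,fx=s,fy=s,interpolation=cv2.INTER_CUBIC))
def pose(p,P):  # p=(x,y,yaw deg)
    P=np.asarray(P,float); return R.from_euler('z',p[2],degrees=True).apply(P)+[p[0],p[1],p[3] if len(p)>3 else 0]
E
python3 - <<'E'
from h import *
s=cv2.imread("pics/side0.png");t=cv2.imread("pics/top0.png")
crop(t,212,168,110,95,7,"c1");crop(s,255,190,110,130,4.6,"c2");crop(t,340,120,60,75,8,"c3");crop(s,300,130,60,90,6.6,"c4")
for px,z in(((265,213),.012),((361,199),.012),((281.6,265.8),.1),((325,167),.06),((328,156),.128),((374,240),0.05)):print(px,at_z(px,"top",z))
E
```

```text
(265, 213) [ 0.47175945 -0.20467686  0.012     ]
(361, 199) [ 0.50319961 -0.42287953  0.012     ]
(281.6, 265.8) [ 0.35325005 -0.24617413  0.1       ]
(325, 167) [ 0.56802483 -0.33919771  0.06      ]
(328, 156) [ 0.57789766 -0.34249366  0.128     ]
(374, 240) [ 0.40799634 -0.44548344  0.05      ]
```

View pics/c1.png

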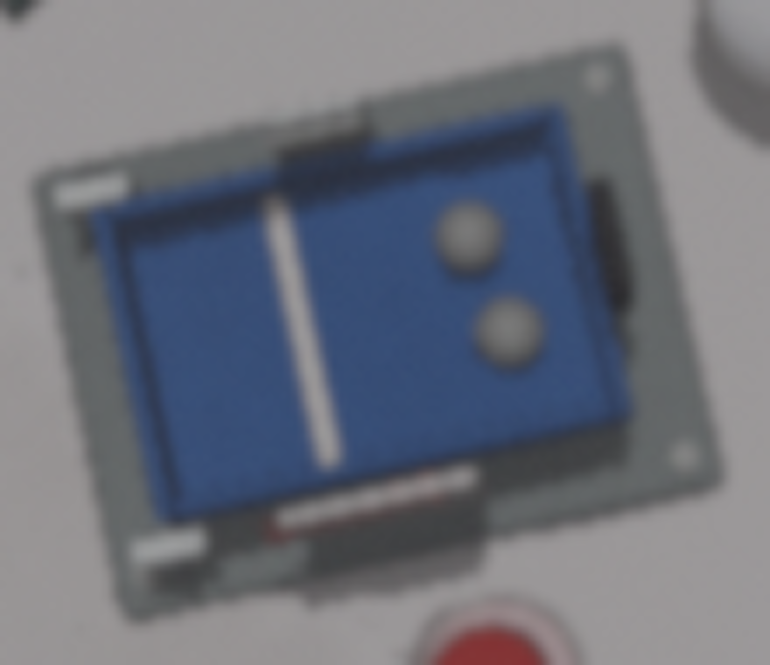

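View pics/c2.png

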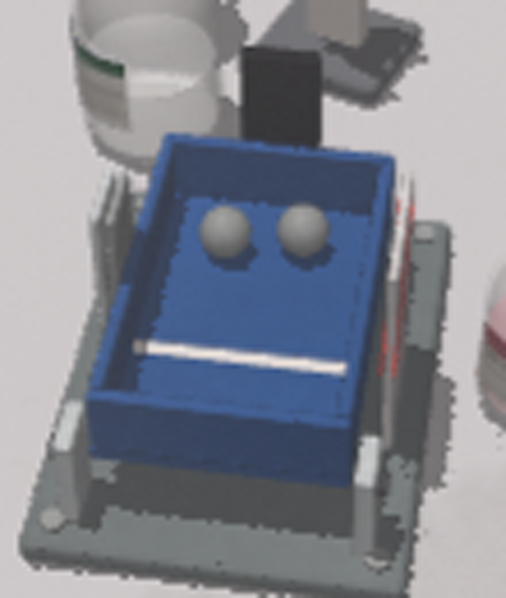

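View pics/c3.png

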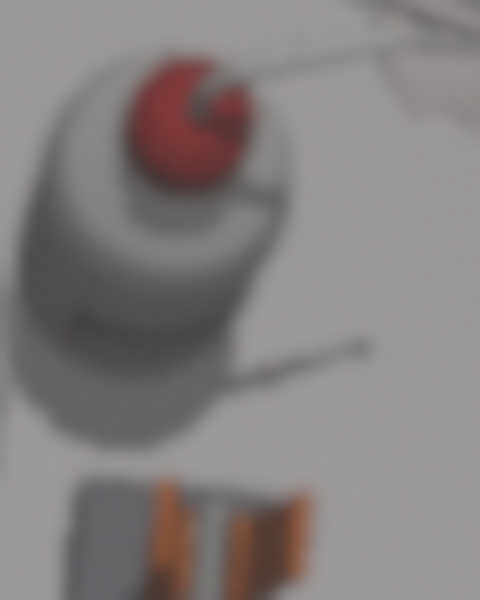

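View pics/c4.png

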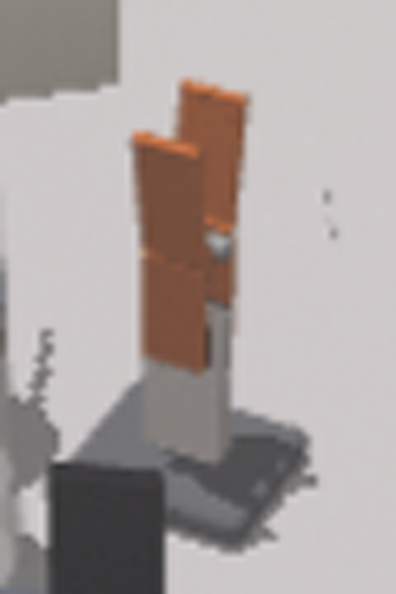

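```bash
cat > fit.py <<'E'
from h import *
from scipy.optimize import least_squares
def T(u,v,x,y,s): return ((u+.5)/s-.5+x,(v+.5)/s-.5+y)
A=lambda u,v:("top",T(u,v,212,168,7)); B=lambda u,v:("side",T(u,v,255,190,4.6))
st=[((-100,75,12),A(38,178)),((100,75,12),A(625,43)),((100,-75,12),A(722,487)),((-100,-75,12),A(125,620)),
((-100,75,12),B(22,548)),((100,-75,12),B(450,225)),
((75,17,118),B(245,48)),((75,-17,118),B(322,53)),
((-75,50,72),A(95,213)),((75,50,72),A(568,105)),((75,-50,72),A(632,415)),((-75,-50,72),A(163,520)),
((75,50,72),B(165,135)),((75,-50,72),B(393,157)),((-75,-50,72),B(352,425)),((-75,50,72),B(90,397))]
P=np.array([s[0] for s in st])/1000
def pr(P,names):
    o=np.zeros((len(P),2))
    for n in("top","side"):
        m=[k==n for k in names]; 
        if any(m): o[m]=proj(P[m],n)
    return o
names=[s[1][0] for s in st];px=np.array([s[1][1] for s in st])
f=lambda p:(pr(pose(p,P),names)-px).ravel()
r=least_squares(f,[.47,-.2,-80],x_scale=[.01,.01,1],loss='soft_l1')
print("stand",r.x,np.round(f(r.x).reshape(-1,2),1).tolist())
E
python3 fit.py; python3 - <<'E'
from h import *
t=cv2.imread("pics/top0.png");crop(t,340,170,50,50,12,"c5")
E
```

```text
stand [  0.46774117  -0.20556053 -77.05492191] [[-1.5, -0.3], [0.1, -0.6], [1.3, -0.1], [-0.2, 1.0], [-0.7, -1.0], [1.5, -1.5], [-0.9, 1.1], [0.2, 1.7], [-0.8, -0.6], [-0.5, -0.8], [0.8, -0.0], [-0.7, 0.9], [0.4, -1.4], [1.4, -1.2], [0.7, 0.4], [-0.6, -0.1]]
```

View pics/c5.png

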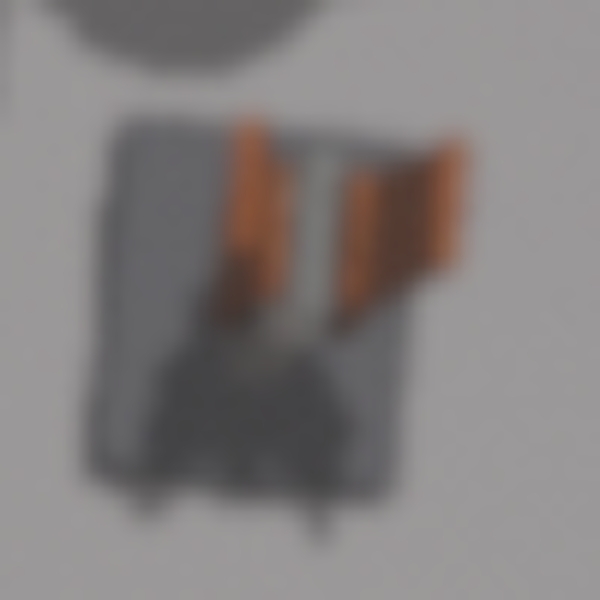

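```bash
cat > fit2.py <<'E'
from fit import *
C=lambda u,v:("top",T(u,v,340,170,12)); D=lambda u,v:("side",T(u,v,300,130,6.6))
pf=[((35,30,12),C(112,115)),((-35,-30,12),C(397,500)),((-35,30,12),C(85,483)),((-35,-30,12),D(240,545)),((-35,30,12) if 0 else (35,30,12),D(85,440)) if 0 else ((-35,-30,12),C(397,500))]
# side: right corner (308,440) is (-x,-y)?  bottom corner (235,548) is (-x,+y)
pf=[((35,30,12),C(112,115)),((-35,-30,12),C(397,500)),((-35,30,12),C(85,483)),((-35,-30,12),D(310,437)),((-35,30,12),D(237,545))]
Pf=np.array([s[0] for s in pf])/1000;nf=[s[1][0] for s in pf];xf=np.array([s[1][1] for s in pf])
f=lambda p:(pr(pose(p,Pf),nf)-xf).ravel()
r=least_squares(f,[.5,-.42,0],x_scale=[.01,.01,1]);print("post",r.x,np.round(f(r.x).reshape(-1,2),1).tolist())
cl=[((12,1,95),D(135,133)),((-12,1,95),D(202,152)),((12,-1,95),D(183,82)),((-12,-1,95),D(247,97)),
 ((12,-1,95),C(470,135)),((-12,-1,95),C(458,268)),((12,1,95),C(238,112)),((12,2,0),D(143,362)),((-12,2,0),D(205,372))]
nc=[s[1][0] for s in cl];xc=np.array([s[1][1] for s in cl])
def g(p):
    Q=np.array([(a,{1:p[4]*1e3,-1:-p[4]*1e3,2:p[5]*1e3}[b],c) for (a,b,c),_ in cl])/1000
    return (pr(pose(p,Q),nc)-xc).ravel()
rc=least_squares(g,[.5,-.42,0,.05,.02,.008],x_scale=[.01,.01,1,.01,.01,.01]);print("clip",rc.x,np.round(g(rc.x).reshape(-1,2),1).tolist())
E
python3 fit2.py
```

```text
stand [  0.46774117  -0.20556053 -77.05492191] [[-1.5, -0.3], [0.1, -0.6], [1.3, -0.1], [-0.2, 1.0], [-0.7, -1.0], [1.5, -1.5], [-0.9, 1.1], [0.2, 1.7], [-0.8, -0.6], [-0.5, -0.8], [0.8, -0.0], [-0.7, 0.9], [0.4, -1.4], [1.4, -1.2], [0.7, 0.4], [-0.6, -0.1]]
post [ 0.51201533 -0.42068037 -5.61133694] [[-0.7, -0.3], [-0.8, 0.4], [-1.0, -0.7], [0.7, -1.1], [0.7, -2.3]]
clip [ 0.51315872 -0.42308029 -4.32449806  0.05246898  0.01869324  0.00983033] [[-0.5, 0.3], [-0.1, 0.2], [-0.2, -0.6], [0.4, -0.3], [-0.4, -0.5], [-0.1, 0.2], [0.5, 0.1], [0.1, -0.4], [0.5, 0.9]]
```

```bash
python3 - <<'E'
from fit import *
p=r.x
def box(a,b):
    a=np.array(a)/1000.;b=np.array(b)/1000.
    c=np.array([[(a,b)[i][0],(a,b)[j][1],(a,b)[k][2]] for i in(0,1) for j in(0,1) for k in(0,1)])
    return c,[(0,1),(2,3),(4,5),(6,7),(0,2),(1,3),(4,6),(5,7),(0,4),(1,5),(2,6),(3,7)]
for n,x,y,w,h,s in(("top",212,168,110,95,7),("side",255,190,110,130,4.6)):
    im=cv2.imread(f"pics/{n}0.png")[y:y+h,x:x+w];im=cv2.resize(im,None,fx=s,fy=s,interpolation=cv2.INTER_CUBIC)
    for a,b,col in(((-100,-75,0),(100,75,12),(0,255,255)),((-75,-50,42),(75,50,72),(0,255,0)),((75,-17,72),(83,17,118),(255,255,0)),((-15,55,90),(15,65,104),(255,0,255)),((-35,-62,12),(25,-58,110),(0,0,255))):
        c,e=box(a,b);q=(proj(pose(p,c),n)-[x,y]+.5)*s-.5
        for i,j in e: cv2.line(im,tuple(int(v) for v in q[i]),tuple(int(v) for v in q[j]),col,1,cv2.LINE_AA)
    cv2.imwrite(f"pics/ov_{n}.png",im)
E
```

```text
stand [  0.46774117  -0.20556053 -77.05492191] [[-1.5, -0.3], [0.1, -0.6], [1.3, -0.1], [-0.2, 1.0], [-0.7, -1.0], [1.5, -1.5], [-0.9, 1.1], [0.2, 1.7], [-0.8, -0.6], [-0.5, -0.8], [0.8, -0.0], [-0.7, 0.9], [0.4, -1.4], [1.4, -1.2], [0.7, 0.4], [-0.6, -0.1]]
```

View pics/ov_top.png

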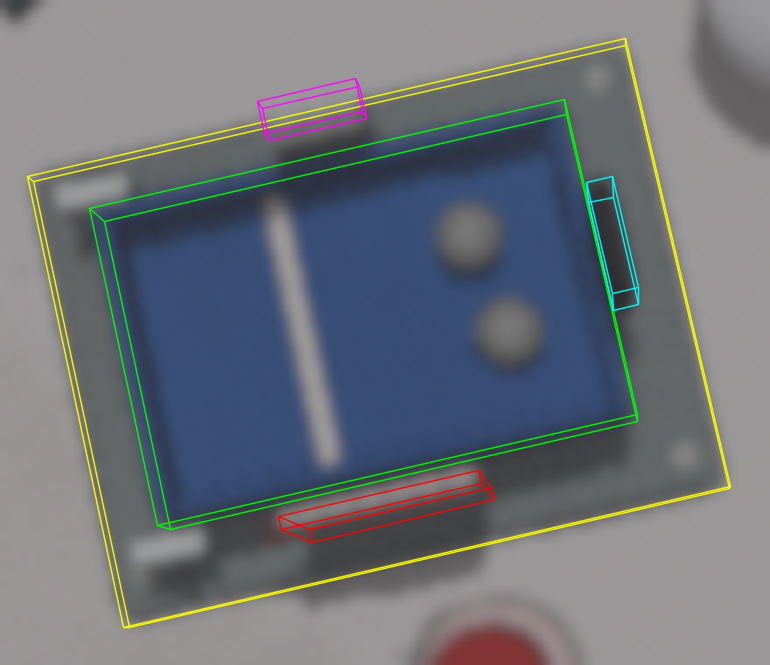

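View pics/ov_side.png

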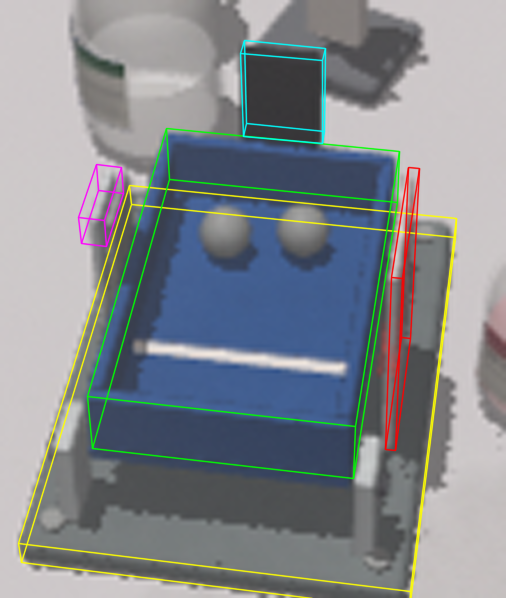

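```bash
python3 - <<'E'
from h import *
s=cv2.imread("pics/side0.png");t=cv2.imread("pics/top0.png")
a=cv2.resize(t[178:203,240:275],None,fx=16,fy=16,interpolation=cv2.INTER_CUBIC)
b=cv2.resize(s[220:262,266:291],None,fx=14,fy=14,interpolation=cv2.INTER_CUBIC)
a=cv2.convertScaleAbs(a,alpha=1.6);b=cv2.convertScaleAbs(b,alpha=1.4)
cv2.imwrite("pics/l1.png",a);cv2.imwrite("pics/l2.png",b)
E
```

```text
(no output)
```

View pics/l1.png

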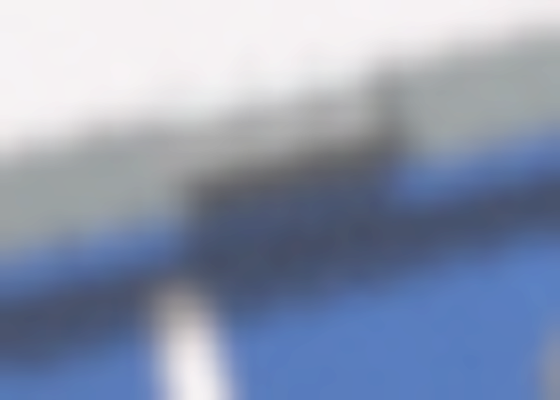

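View pics/l2.png

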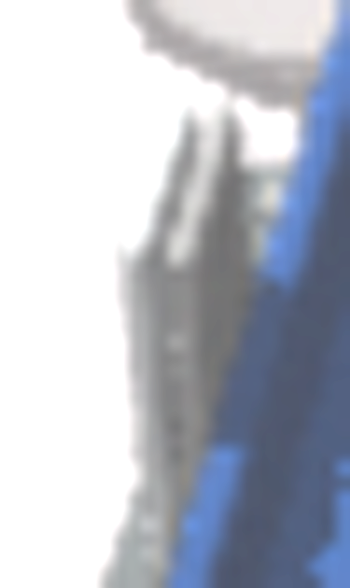

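```bash
python3 - <<'E'
from h import *
s=cv2.imread("pics/side0.png");t=cv2.imread("pics/top0.png")
b=cv2.resize(s[218:258,264:292],None,fx=15,fy=15,interpolation=cv2.INTER_NEAREST)
b=np.clip((b.astype(float)-60)*255/150,0,255).astype(np.uint8)
a=cv2.resize(t[178:203,240:275],None,fx=16,fy=16,interpolation=cv2.INTER_NEAREST)
a=np.clip((a.astype(float)-30)*255/130,0,255).astype(np.uint8)
cv2.imwrite("pics/l3.png",b);cv2.imwrite("pics/l4.png",a)
E
```

```text
(no output)
```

View pics/l3.png

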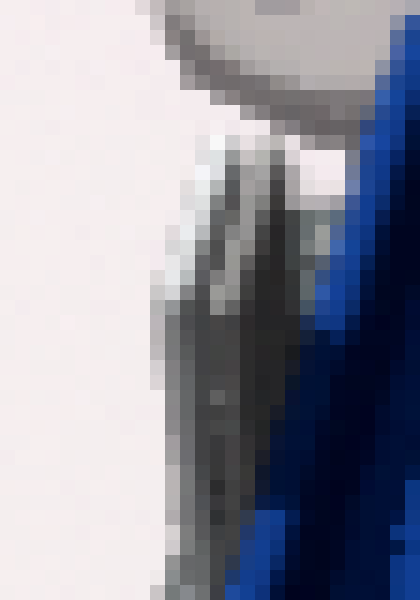

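View pics/l4.png

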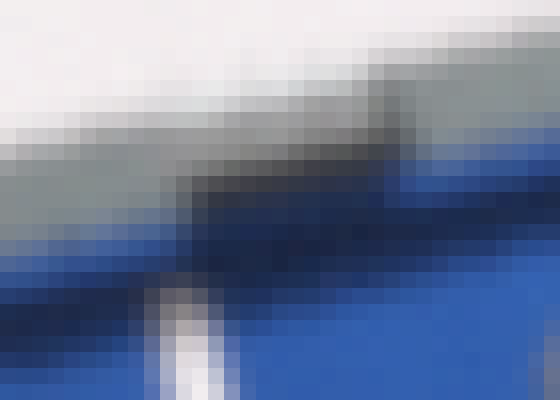

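```bash
python3 - <<'E'
from fit import *
L=lambda u,v:(264+u/15-.5,218+v/15-.5)
p=r.x
obs=np.array([L(163,302),L(240,314),L(207,135),L(287,148)])
pts=np.array([(-15,5,104),(-15,-5,104),(15,5,104),(15,-5,104)])/1000
f=lambda q:(proj(pose(p,pts+[q[0],q[1],0]),"side")-obs).ravel()
q=least_squares(f,[0,.055],x_scale=.01);print(q.x,f(q.x).reshape(-1,2).round(1))
for y in(.050,.054,.06):
  print(y,((proj(pose(p,pts+[q.x[0],y,0]),"top")-[240,178]+.5)*16).round().tolist())
# top view base corner of lug (z=72, end) 
E
```

```text
stand [  0.46774117  -0.20556053 -77.05492191] [[-1.5, -0.3], [0.1, -0.6], [1.3, -0.1], [-0.2, 1.0], [-0.7, -1.0], [1.5, -1.5], [-0.9, 1.1], [0.2, 1.7], [-0.8, -0.6], [-0.5, -0.8], [0.8, -0.0], [-0.7, 0.9], [0.4, -1.4], [1.4, -1.2], [0.7, 0.4], [-0.6, -0.1]]
[-0.0019734   0.05577258] [[-0.5  0.3]
 [-0.1  0.1]
 [ 0.3 -0.1]
 [ 0.4 -0.4]]
0.05 [[144.0, 150.0], [160.0, 223.0], [368.0, 98.0], [384.0, 172.0]]
0.054 [[138.0, 120.0], [154.0, 194.0], [361.0, 69.0], [378.0, 142.0]]
0.06 [[128.0, 76.0], [144.0, 150.0], [351.0, 25.0], [368.0, 98.0]]
```

```bash
cat >> h.py <<'E'
ST=np.array([0.4677,-0.2056,-77.0]); CL=np.array([0.5131,-0.4228,-4.6,0.0525])
TIL=R.from_euler('x',180,degrees=True)
def tray_tcp(th,half=0,dz=0,off=0):
    """TCP pose for gripping the handle at tilt th deg; dz=extra distance back along tool"""
    Rz=R.from_euler('z',ST[2],degrees=True);Rt=Rz*R.from_euler('y',-th,degrees=True)
    hinge=np.array([-.075,0,.042]);v=np.array([.154+off,0,.058-.002+dz])
    p=Rz.apply(hinge)+Rt.apply(v)+[ST[0],ST[1],0]
    # tool z=-tray z, tool y=±tray x
    s=1-2*half
    M=np.array([[0,s*1.,0],[s*1.,0,0],[0,0,-1.]])  # columns tool x,y,z in tray axes
    return p,(Rt*R.from_matrix(M)).as_euler('xyz',degrees=True)
def down_rot(yaw_of_tool_y):  # tool y along given world angle, pointing down
    a=np.radians(yaw_of_tool_y);y=np.array([np.cos(a),np.sin(a),0]);z=np.array([0,0,-1.])
    return R.from_matrix(np.c_[np.cross(y,z),y,z]).as_euler('xyz',degrees=True)
E
python3 - <<'E'
from h import *
print(robot.current_time_s(),robot.current_eef_rot(),robot.current_finger_gap(),robot.current_contact_force())
for half in(0,1):
  for th in(0,20,37):
    p,o=tray_tcp(th,half,0); 
    j=robot.inverse_kinematics(p,o); print(half,th,p.round(3),o.round(1),None if j is None else np.round(j,1))
for a in(CL[2]+90,CL[2]-90):
  j=robot.inverse_kinematics([CL[0],CL[1],.15],down_rot(a));print("clip",a,None if j is None else np.round(j,1))
for a in(ST[2]+90,ST[2]-90):
  p=pose(ST,[[0,.055,.166]])[0];j=robot.inverse_kinematics(p,down_rot(a));print("lug",p,a,None if j is None else np.round(j,1))
for px in((307,303),): print(at_z(px,"top",.15),at_z(px,"top",0))
print(robot.current_time_s())
E
```

```text
1.0 [1.79997110e+02 1.62349270e-03 1.83848635e+01] 0.9978278848800771 [0.07604837 0.59024577 0.26411278]
0 0 [ 0.485 -0.283  0.098] [180.   0.  13.] [ 36.1  26.9 -10.4  96.2   5.6  57.3 -53.2]
0 20 [ 0.479 -0.255  0.147] [160.   0.  13.] [ 38.   17.6 -27.8 107.5  33.6  52.9 -84.8]
0 37 [ 0.471 -0.22   0.179] [143.   0.  13.] [  47.7   20.3  -57.3  114.9   61.2   67.  -117.1]
1 0 [ 0.485 -0.283  0.098] [ 180.    0. -167.] [ 53.7  31.  -35.3  95.5  20.1  60.  115. ]
1 20 [ 0.479 -0.255  0.147] [-160.    0. -167.] [ 42.7  18.6 -33.7 107.4  35.9  54.   93.3]
1 37 [ 0.471 -0.22   0.179] [-143.    0. -167.] [ 27.9  14.  -32.2 115.5  53.7  59.1  68.1]
clip 85.4 [ 56.4  38.5 -31.6  73.7  19.9  73.1 110.1]
clip -94.6 [ 40.2  35.   -3.6  74.6   2.2  70.5 -58.1]
lug [ 0.52129035 -0.19322769  0.166     ] 13.0 [ 41.1  25.  -30.8  92.   13.6  66.8  20.3]
lug [ 0.52129035 -0.19322769  0.166     ] -167.0 [  21.9   22.    -4.4   92.8    1.8   65.3 -150. ]
[ 0.28086257 -0.29792148  0.15      ] [ 0.26920916 -0.29911825  0.        ]
1.0
```

```bash
python3 - <<'E'
from h import *
p,o=tray_tcp(0,0,.12)
def st(s): print(s,robot.current_time_s(),np.round(robot.current_tool_pos(),4),np.round(robot.current_contact_force(),1),np.round(robot.current_finger_gap(),3))
robot.line_to([.25,-.53,.32],velocity=.3)
robot.move_to([.42,-.50,.33],o);st(1)
robot.move_to([p[0],p[1],.27],o);st(2)
fingers.gripper_to(0.5,40)
p,o=tray_tcp(0,0,.03);robot.line_to(p,o,velocity=.2);st(3)
for n in("top","side"): cv2.imwrite(f"pics/{n}1.png",vision.grab_frame(n)[:,:,::-1])
crop(cv2.imread("pics/top1.png"),212,168,110,95,7,"d1");crop(cv2.imread("pics/side1.png"),255,170,110,130,4.6,"d2")
E
```

```text
1 2.225 [ 0.4181 -0.5007  0.3288] [-0.2 -1.1 -1.2] 1.001
2 3.1583 [ 0.4843 -0.2858  0.2707] [-0.8 -0.4 -0.9] 0.996
3 4.5083 [ 0.4865 -0.283   0.1292] [ 0.2 -0.6  0.6] 0.497
```

View pics/d1.png

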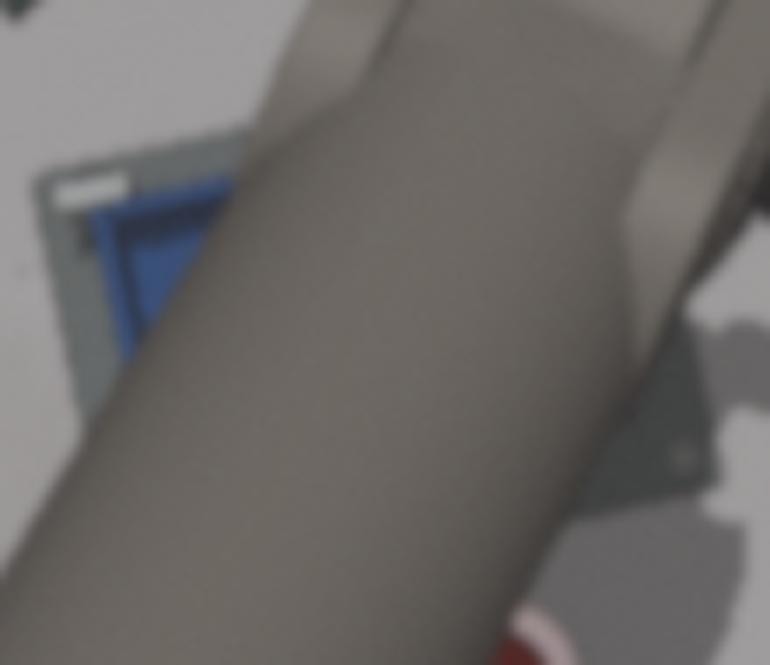

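View pics/side1.png

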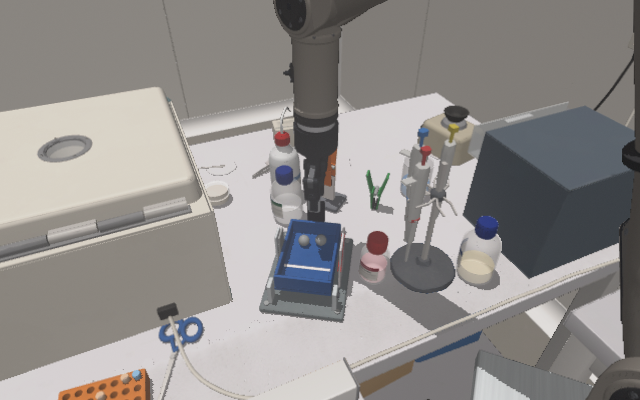

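View pics/d2.png

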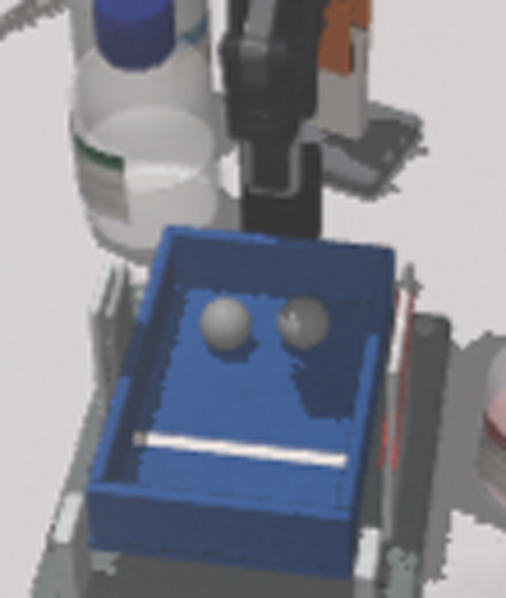

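```bash
python3 - <<'E'
from h import *
def st(s): print(s,robot.current_time_s(),np.round(robot.current_tool_pos(),4),np.round(robot.current_contact_force(),1),np.round(robot.current_finger_gap(),3))
p,o=tray_tcp(0);print(p)
print(robot.line_to(p,o,velocity=.08,f_stop=8));st("down")
fingers.gripper_to(0.0,30);st("closed");robot.pause(.2);st("c2")
E
```

```text
[ 0.48547113 -0.28257524  0.098     ]
False
down 5.1333 [ 0.4854 -0.2825  0.0978] [-1.1 -0.7 -0.1] 0.502
closed 5.5333 [ 0.486  -0.2831  0.0986] [ 0.9 -1.2  1.2] 0.087
c2 5.7333 [ 0.486  -0.2831  0.0986] [ 0.1 -1.3  3.3] 0.09
```

```bash
python3 - <<'E'
from h import *
def st(s): print(s,round(robot.current_time_s(),2),np.round(robot.current_tool_pos(),4),np.round(robot.current_contact_force(),1),np.round(robot.current_torque(),2),np.round(robot.current_finger_gap(),3))
fingers.gripper_to(0.0,45)
# check all feasible? go
for th in range(5,36,5):
    p,o=tray_tcp(th); robot.line_to(p,o,velocity=.06); st(th)
    if np.linalg.norm(robot.current_contact_force())>35: print("HIGH");break
for n in("top","side"): cv2.imwrite(f"pics/{n}2.png",vision.grab_frame(n)[:,:,::-1])
print(robot.current_joint_positions())
crop(cv2.imread("pics/side2.png"),235,130,140,170,3.5,"e2")
E
```

```text
5 6.34 [ 0.4848 -0.2779  0.1115] [ 3.  -4.   1.9] [-0.29 -0.31 -0.16] 0.088
10 6.73 [ 0.4833 -0.2715  0.1241] [ 2.4 -3.6  3.2] [-0.25 -0.36 -0.07] 0.086
15 7.12 [ 0.4816 -0.264   0.1362] [ 3.  -3.5  3.2] [-0.32 -0.35 -0.06] 0.089
20 7.52 [ 0.4796 -0.2554  0.1476] [ 2.6 -3.   3.7] [-0.32 -0.49 -0.02] 0.084
25 7.91 [ 0.4775 -0.2458  0.1583] [ 3.6 -3.1  4.3] [-0.35 -0.56  0.08] 0.088
30 8.3 [ 0.4751 -0.2354  0.168 ] [ 3.9 -1.8  4.8] [-0.3  -0.59  0.05] 0.087
35 8.69 [ 0.4726 -0.2243  0.1767] [ 3.8 -2.8  5.1] [-0.32 -0.6   0.16] 0.084
[   3.35383162   11.59893781   -1.86324819  115.49744278   44.91315308
   52.65229202 -103.51032601]
```

View pics/e2.png

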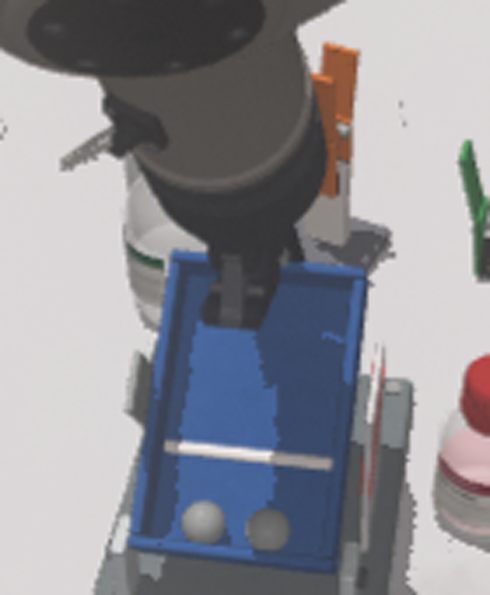

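View pics/top2.png

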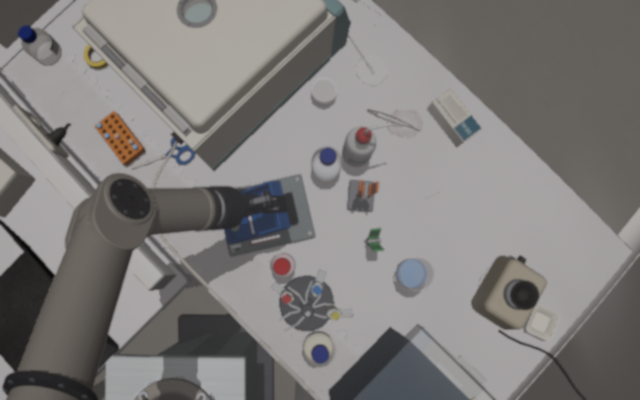

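```bash
python3 - <<'E'
from h import *
def st(s): print(s,round(robot.current_time_s(),2),np.round(robot.current_tool_pos(),4),np.round(robot.current_contact_force(),1),np.round(robot.current_finger_gap(),3))
robot.pause(2.3); st("held")
for th in range(30,-1,-5):
    p,o=tray_tcp(th); robot.line_to(p,o,velocity=.06)
st(0);robot.pause(.2);st("s")
fingers.gripper_to(.45,30);st("open")
p,o=tray_tcp(0,0,.10);robot.line_to(p,o,velocity=.2)
robot.line_to([p[0],p[1],.33],o,velocity=.3);st("up")
cv2.imwrite("pics/side3.png",vision.grab_frame("side")[:,:,::-1])
crop(cv2.imread("pics/side3.png"),255,170,110,130,4.6,"f2")
print([(d['rect'],d['p']) for d in recognise("ball_1_center","side")])
E
```

```text
held 11.09 [ 0.4726 -0.2244  0.1766] [ 2.9 -2.   4.2] 0.085
0 13.83 [ 0.486  -0.2831  0.0986] [ 1.2 -2.9  8.1] 0.086
s 14.03 [ 0.486  -0.2831  0.0986] [ 1.3 -3.3  7.7] 0.087
open 14.43 [ 0.4846 -0.2814  0.0969] [ 0.1 -0.2 -0.2] 0.451
up 15.68 [ 0.4851 -0.2823  0.3287] [ 0.4  0.9 -1.1] 0.448
[([329.6, 164.7, 21.0, 44.0], 0.73)]
```

View pics/f2.png

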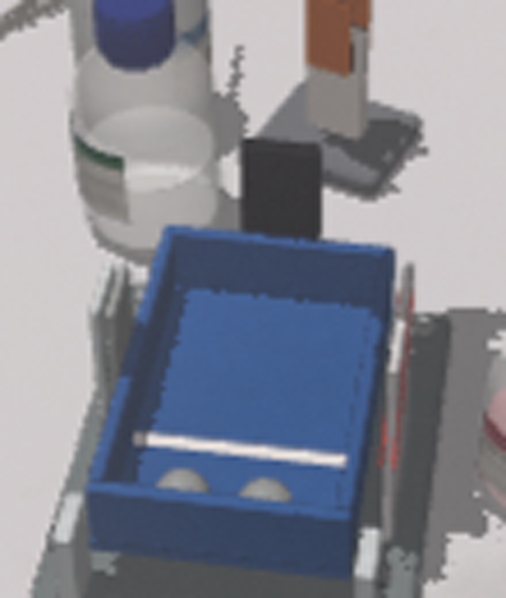

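```bash
python3 - <<'E'
from h import *
def st(s): print(s,round(robot.current_time_s(),2),np.round(robot.current_tool_pos(),4),np.round(robot.current_contact_force(),1),np.round(robot.current_finger_gap(),3))
print("wash",at_z((363.5,135),"top",.17),at_z((354,165),"top",0.))
o=down_rot(CL[2]-90)
robot.move_to([CL[0],CL[1],.33],o);st("above")
fingers.gripper_to(.68,30)
robot.line_to([CL[0],CL[1],.17],o,velocity=.2,f_stop=8);st("near")
for n in("top","side"): cv2.imwrite(f"pics/{n}4.png",vision.grab_frame(n)[:,:,::-1])
crop(cv2.imread("pics/side4.png"),280,110,90,110,5.4,"g2")
E
```

```text
wash [ 0.61161194 -0.4116483   0.17      ] [ 0.584389   -0.40937451  0.        ]
above 16.4 [ 0.5127 -0.4227  0.3276] [ 0.9  1.2 -1.2] 0.449
near 17.68 [ 0.5139 -0.4234  0.1716] [ 0.3 -0.1  0.5] 0.682
```

View pics/g2.png

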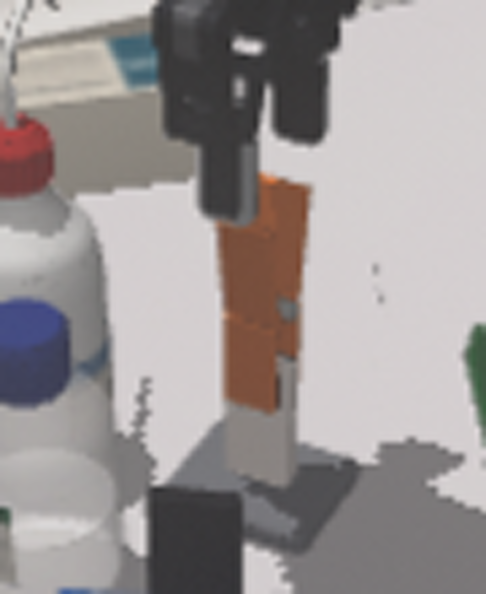

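View pics/top4.png

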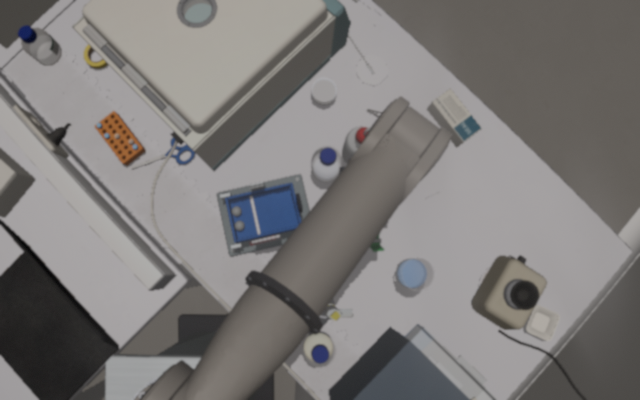

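```bash
python3 - <<'E'
from h import *
for dy in(.03,.035,.04,.045):
  print(dy,(proj([[.5139+dx,-.4234+dy,.1546] for dx in(-.011,0,.011)],"side")-[280,110])*5.4)
E
```

```text
0.03 [[260.51963504 229.00364204]
 [233.26917838 223.15215556]
 [206.20219837 217.33862638]]
0.035 [[255.85626541 235.8701243 ]
 [228.51165294 229.97155548]
 [201.35183002 224.1114407 ]]
0.04 [[251.15498189 242.79232692]
 [223.71555981 236.84610927]
 [196.46225447 230.93885062]]
0.045 [[246.41531303 249.77094148]
 [218.88042072 243.77649928]
 [191.53298688 237.82152947]]
```

```bash
python3 - <<'E'
from h import *
def st(s): print(s,round(robot.current_time_s(),2),np.round(robot.current_tool_pos(),4),np.round(robot.current_contact_force(),1),np.round(robot.current_finger_gap(),3))
o=down_rot(CL[2]-90)
print(robot.line_to([CL[0],CL[1],.1305],o,velocity=.08,f_stop=6));st("at")
fingers.gripper_to(0.,30);st("closed");robot.pause(.3);st("c")
cv2.imwrite("pics/side5.png",vision.grab_frame("side")[:,:,::-1])
crop(cv2.imread("pics/side5.png"),280,110,90,110,5.4,"h2")
E
```

```text
False
at 18.42 [ 0.5132 -0.4228  0.1304] [-0.1  0.5  0.7] 0.675
closed 18.82 [ 0.5131 -0.4228  0.1306] [ 0.6  0.4 -1.3] 0.279
c 19.12 [ 0.5131 -0.4228  0.1305] [-0.4 -0.2 -0.2] 0.272
```

View pics/h2.png

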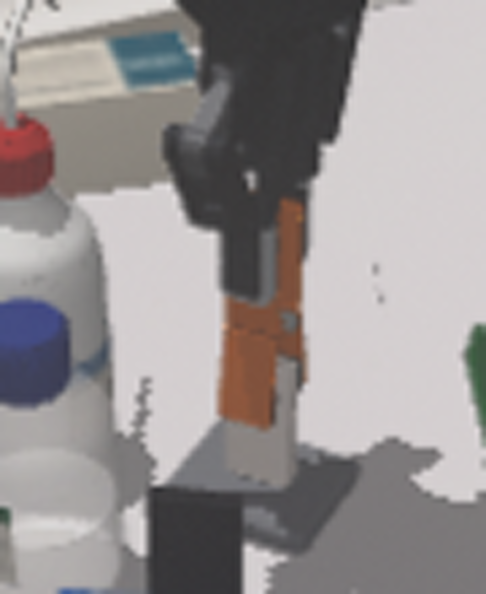

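```bash
python3 - <<'E'
from h import *
def st(s): print(s,round(robot.current_time_s(),2),np.round(robot.current_tool_pos(),4),np.round(robot.current_contact_force(),1),np.round(robot.current_finger_gap(),3))
o=down_rot(CL[2]-90)
robot.line_to([CL[0],CL[1],.20],o,velocity=.1,f_stop=20);st("lift")
robot.line_to([CL[0],CL[1],.30],o,velocity=.2);st("lift2")
p=pose(ST,[[0,.055,.28]])[0]; o2=down_rot(ST[2]-90)
robot.move_to(p,o2);st("over")
robot.line_to([p[0],p[1],.225],o2,velocity=.15);robot.pause(.2);st("near")
for n in("top","side"): cv2.imwrite(f"pics/{n}6.png",vision.grab_frame(n)[:,:,::-1])
crop(cv2.imread("pics/side6.png"),235,150,130,140,4.2,"i2")
crop(cv2.imread("pics/side6.png"),250,175,50,80,7.5,"i3")
E
```

```text
lift 20.01 [ 0.5127 -0.4225  0.1992] [ 0.2  1.1 -0.4] 0.275
lift2 20.66 [ 0.5126 -0.4224  0.2983] [-1.4 -1.1 -0.6] 0.28
over 22.05 [ 0.5209 -0.1939  0.2794] [-0.4 -0.  -0.7] 0.277
near 22.77 [ 0.5221 -0.1937  0.2264] [-0.2 -0.2 -0.9] 0.275
```

View pics/i2.png

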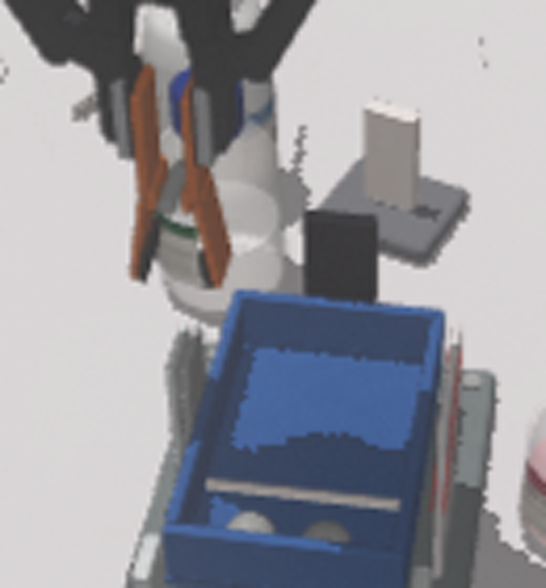

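View pics/top6.png

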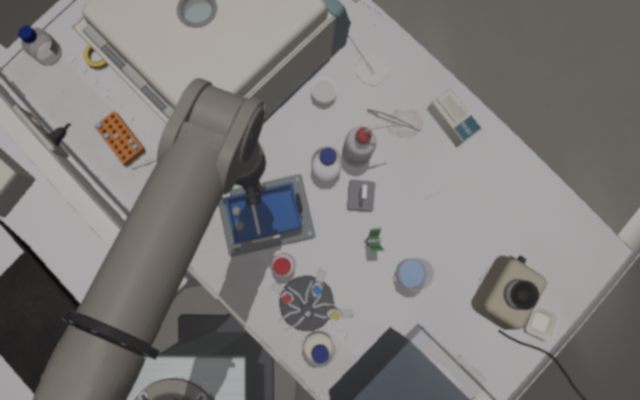

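View pics/i3.png

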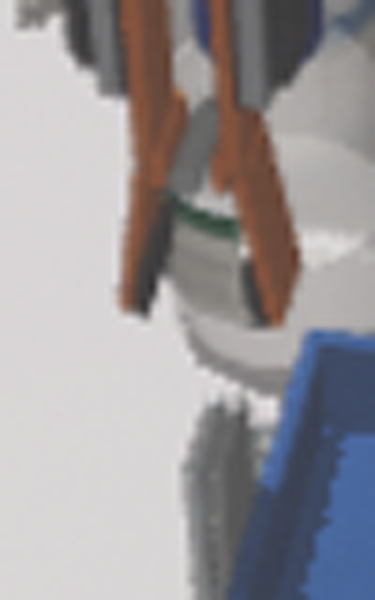

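```bash
python3 - <<'E'
from h import *
from scipy.optimize import least_squares
tcp=np.array(robot.current_tool_pos());Rz=R.from_euler('z',ST[2],degrees=True)
# tool tilt effect
print(robot.current_eef_rot())
K=lambda u,v:np.array([250+(u+.5)/7.5-.5,175+(v+.5)/7.5-.5])
for xs in(-.016,-.012,-.008):
  f=lambda q:(proj([[*(tcp+Rz.apply([xs,q[0],0]))[:2],q[1]]],"side")-K(200,319)).ravel()
  q=least_squares(f,[0,.14],x_scale=.01);print(xs,"yoff",q.x[0],"tip z",q.x[1],"slip",tcp[2]-.078-q.x[1])
# widths: near-left outer, near-right outer
n=proj([tcp*[1,1,0]+Rz.apply([-.012,s*.02,0])+[0,0,.145] for s in(1,-1)],"side");print((n-[250,175]+.5)*7.5)
# pivot near end
# lug near-end centre in same crop, predicted vs observed
l=proj(pose(ST,[[-.015,.06,.104],[-.015,.05,.104],[.015,.06,.104],[.015,.05,.104]]),"side");print((l-[250,175]+.5)*7.5)
print("obs",[( (264+u/15-.5-250+.5)*7.5,(218+v/15-.5-175+.5)*7.5) for u,v in((163,302),(240,314),(207,135),(287,148))])
E
```

```text
[-1.79899396e+02 -5.86773759e-02 -7.70009378e+01]
-0.016 yoff -0.0018811291760055559 tip z 0.15302015037179859 slip -0.004999210404383586
-0.012 yoff -0.0007350791818985384 tip z 0.14933366367593934 slip -0.0013127237085243382
-0.008 yoff 0.00041097081220852334 tip z 0.14564717698008056 slip 0.002373762987334438
[[112.920038   324.97778575]
 [284.66690451 341.81074046]]
[[187.89784406 470.51577123]
 [229.54662714 474.78169023]
 [215.67660479 384.41187366]
 [256.15389662 388.44392224]]
obs [(186.50000000000006, 473.49999999999994), (225.0, 479.5), (208.50000000000009, 390.0), (248.49999999999994, 396.50000000000006)]
```

```bash
python3 - <<'E'
from h import *
def st(s): print(s,round(robot.current_time_s(),2),np.round(robot.current_tool_pos(),4),np.round(robot.current_contact_force(),1),np.round(robot.current_finger_gap(),3))
p=pose(ST,[[-.001,.056,0]])[0]; o2=down_rot(ST[2]-90)
robot.line_to([p[0],p[1],.20],o2,velocity=.1);st("a")
print(robot.line_to([p[0],p[1],.178],o2,velocity=.05,f_stop=6));robot.pause(.2);st("b")
cv2.imwrite("pics/side7.png",vision.grab_frame("side")[:,:,::-1])
crop(cv2.imread("pics/side7.png"),250,190,50,75,8,"j3")
E
```

```text
a 23.27 [ 0.5218 -0.1919  0.1997] [-0.1 -0.1 -0.2] 0.279
False
b 24.06 [ 0.5223 -0.1921  0.1783] [-0.4  0.7 -0.7] 0.276
```

View pics/j3.png

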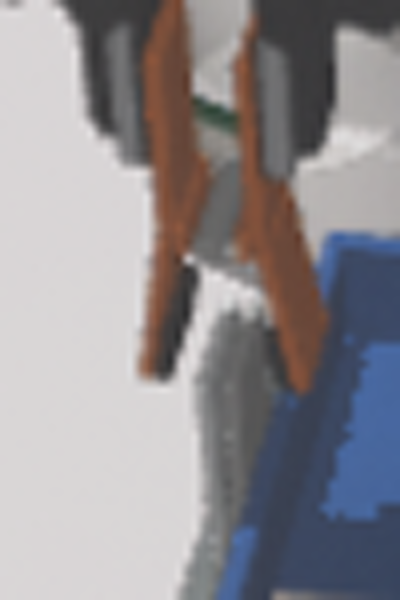

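```bash
python3 - <<'E'
from h import *
def st(s): print(s,round(robot.current_time_s(),2),np.round(robot.current_tool_pos(),4),np.round(robot.current_contact_force(),1),np.round(robot.current_finger_gap(),3))
p=pose(ST,[[-.001,.056,0]])[0]; o2=down_rot(ST[2]-90)
print(robot.line_to([p[0],p[1],.161],o2,velocity=.04,f_stop=6));robot.pause(.2);st("b")
cv2.imwrite("pics/side8.png",vision.grab_frame("side")[:,:,::-1])
crop(cv2.imread("pics/side8.png"),250,190,50,75,8,"k3")
E
```

```text
False
b 24.88 [ 0.5223 -0.1921  0.1613] [-0.  -0.2 -1.2] 0.28
```

View pics/k3.png

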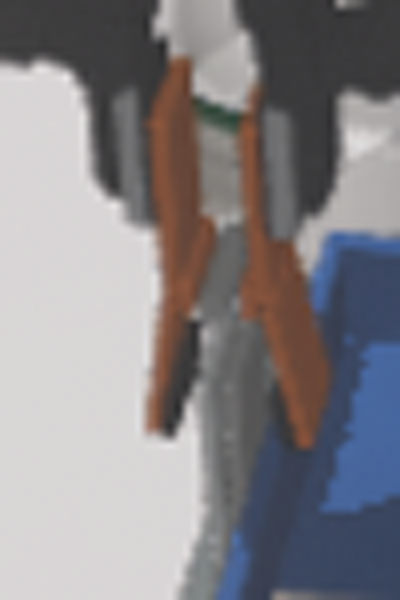

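```bash
python3 - <<'E'
from h import *
def st(s): print(s,round(robot.current_time_s(),2),np.round(robot.current_tool_pos(),4),np.round(robot.current_contact_force(),1),np.round(robot.current_finger_gap(),3))
p=pose(ST,[[-.001,.056,0]])[0]; o2=down_rot(ST[2]-90)
robot.line_to([p[0],p[1],.160],o2,velocity=.04,f_stop=6)
fingers.gripper_to(.40,20);st("r1")
fingers.gripper_to(.62,20);st("r2")
robot.pause(.3);st("r3")
for n in("top","side"):cv2.imwrite(f"pics/{n}9.png",vision.grab_frame(n)[:,:,::-1])
crop(cv2.imread("pics/side9.png"),250,190,50,75,8,"m3")
E
```

```text
r1 25.45 [ 0.5221 -0.192   0.16  ] [0.2 0.3 0. ] 0.399
r2 25.77 [ 0.5221 -0.1921  0.1602] [0.8 0.6 0.2] 0.623
r3 26.07 [ 0.522  -0.1921  0.16  ] [-0.  -0.1 -0.2] 0.618
```

View pics/m3.png

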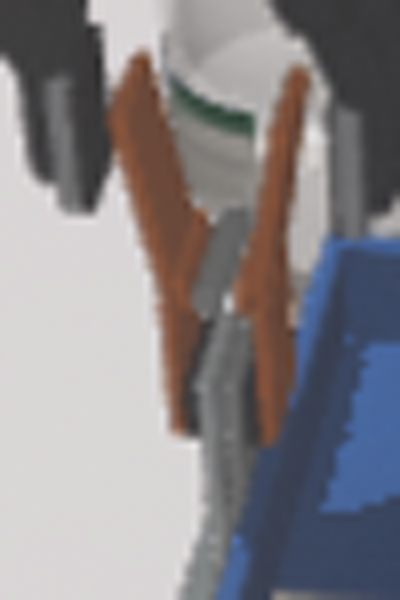

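```bash
python3 - <<'E'
from h import *
def st(s): print(s,round(robot.current_time_s(),2),np.round(robot.current_tool_pos(),4),np.round(robot.current_contact_force(),1),np.round(robot.current_finger_gap(),3))
p=np.array(robot.current_tool_pos())
robot.line_to([p[0],p[1],.30],velocity=.12,f_stop=6);st("up")
robot.move_to([.42,-.50,.36],down_rot(ST[2]-90));st("away")
for n in("top","side"):cv2.imwrite(f"pics/{n}10.png",vision.grab_frame(n)[:,:,::-1])
crop(cv2.imread("pics/side10.png"),250,180,70,100,6,"n3")
crop(cv2.imread("pics/top10.png"),212,155,115,100,7,"n4")
E
```

```text
up 27.49 [ 0.5216 -0.1919  0.299 ] [-0.3  0.1 -0.3] 0.62
away 28.74 [ 0.4217 -0.4982  0.3597] [ 1.   0.2 -0.1] 0.621
```

View pics/n3.png

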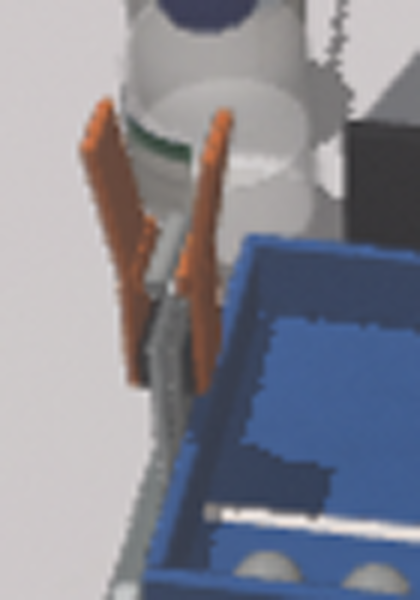

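View pics/n4.png

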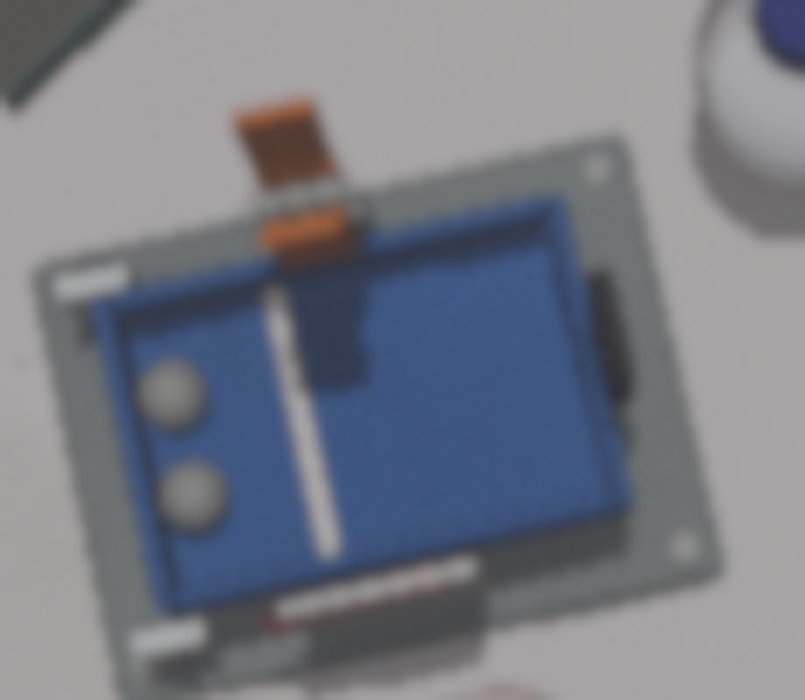

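View pics/side10.png

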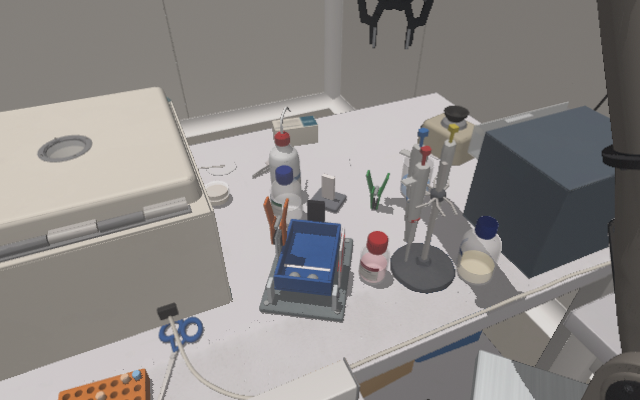

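```bash
python3 - <<'E'
from fit import *
S=lambda u,v:("side",T(u,v,250,180,6));Tt=lambda u,v:("top",T(u,v,212,155,7))
cl=[((-12,1,95),S(82,150)),((12,1,95),S(105,100)),((12,-1,95),S(230,110)),((-12,-1,95),S(205,156)),
((-12,1,95),Tt(233,112)),((12,1,95),Tt(313,98)),((-12,2,0),S(130,385)),((-12,-2,0),S(205,393))]
nc=[c[1][0] for c in cl];xc=np.array([c[1][1] for c in cl])
def g(p):
    s={1:p[4],-1:-p[4],2:p[5],-2:-p[5]}
    Q=np.array([(a/1e3,s[b],c/1e3) for (a,b,c),_ in cl])
    return (pr(pose(ST2,pose(p,Q)),nc)-xc).ravel()
ST2=ST
rc=least_squares(g,[0,.055,0,.086,.019,.01],x_scale=[.01,.01,1,.01,.01,.01]);print(rc.x.round(4),g(rc.x).reshape(-1,2).round(1).tolist())
E
```

```text
stand [  0.46774117  -0.20556053 -77.05492191] [[-1.5, -0.3], [0.1, -0.6], [1.3, -0.1], [-0.2, 1.0], [-0.7, -1.0], [1.5, -1.5], [-0.9, 1.1], [0.2, 1.7], [-0.8, -0.6], [-0.5, -0.8], [0.8, -0.0], [-0.7, 0.9], [0.4, -1.4], [1.4, -1.2], [0.7, 0.4], [-0.6, -0.1]]
[-4.000e-04  5.680e-02 -6.495e-01  8.140e-02  1.780e-02  1.150e-02] [[0.1, -0.5], [-0.2, -1.1], [-0.5, -0.7], [0.5, 0.6], [-0.1, 0.4], [0.5, -0.2], [-0.1, 0.9], [-0.1, 1.0]]
```

```bash
python3 - <<'E'
from h import *
workorder.close_job();print(robot.current_time_s())
E
```

```text
the job is handed in; nothing more can be done
the job is handed in; nothing more can be done
```

The job is done and handed in at about 29 s of the 72 s.

- **Tilt:** I gripped the handle and tilted the tray along its arc to 35° as commanded. I held it there for about 2.4 s, and the picture taken on reaching 35° already showed both balls past the ridge in the trough. I then lowered the tray to level at the same slow rate. The force on the tool stayed under about 10 N.
- **Clip:** I squeezed the orange clip off its post, lowered it over both lugs and released it.

**Last checks:**
- The final pictures from both cameras show the tray level and both balls in the trough. The clip pinches both lugs, and the bottles and the green look-alike appear where they were. The arm is well clear.
- A fit from those pictures puts the clip within about 1 mm of centre along the lugs. Its jaw tips are at about 81 mm height, a little deeper than the 86 mm I aimed for. The fit is only good to a few millimetres.
- One check failed: after the tilt, the network's ball search reported only the clip, so I confirmed the balls by eye.
- One measurement disagreed: the two cameras put the lugs about 2–3 mm apart lengthwise, and I used a value in between.

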